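Pack the slide-staining kit tray

ROBOT

A 6-joint arm with a two-finger parallel gripper is mounted at the origin on a cart in front of the work surface, level with it; the furniture and walls round the work are solid. World frame = base frame: x ahead of the robot, y to its left, z up, the work surface at z = 0. Lengths are in m, angles in rad, forces in N, time in s.
With the tool pointing down it reaches from about 0.4 to 0.825 m from the base axis. Payload 7 kg.
Tool frame: the origin (TCP) lies on the centre line of the jaws, within the pads' length; the fingertips stand 19 mm ahead of it and the grasp point (between the pads) is the TCP; z points along the fingers, y is the line along which they close (so a half turn about z gives the same grasp; the last joint's range is limited). The gripper opens to 88 mm and grips with 3 to 60 N. Pads are 19 mm wide; open, the fingers measure 130 mm over their backs; the gripper's body (78 mm by 193 mm) begins 47 mm behind the grasp point.
Start: joints at [1.392, 0.359, 0.012, 0, -1.224, -0.288], TCP at [0.304, 0.603, 0.246] pointing down, gripper open.
Joint ranges: [-3.07, 3.07], [-1.43, 2.12], [-1.02, 1.25], [-3.03, 1.67], [-3.05, -0], [-3.03, 3.03]. Speed limits (rad/s): [2.39, 2.39, 3.01, 3.14, 3.14, 3.14].

INTERFACE

Orientations are given as [roll, pitch, yaw] about the fixed x, y, z axes, in that order (R = Rz(yaw) Ry(pitch) Rx(roll)).
In Python, from station import arm, imaging, models gives the robot as it stands.
- The arm moves only by the tool play_rows, never from a script. Its arguments are lists of equal length, an entry for each row: "travel": the shift along the tool's x, y, z in units of 25 mm (1.0 is 25 mm), a list of three; "twist": the turn about the tool's z in units of 0.15 rad (1.0 is 0.15 rad). A call has 1 to 8 rows; each row shifts and turns the commanded pose from where the row before left it, along the tool's axes as they then stand; what a row does not reach is not made up. A row lasts 1/8 s, in which the tool goes at most 62.5 mm and 10.7 degrees, less where a joint would pass 70% of its speed; a pose out of reach is approached as far as the arm can. A call with a number of a shift or a turn outside -1 to 1 is refused whole. A call with a gripper value outside its range is refused whole. "fingers" is the opening, from 0 (shut) to 1 (fully open), set as the call begins (left out, the last holds). The fingers move at their own pace and stop on an object; "newtons" is the grip in N (left out, the last holds). Time passes only in rows, so rows that do not move let the fingers close. It gives the time, the measured TCP pose, the force, the opening and the grip force at its end, in the units of the state.
- arm.get_state(): the state, without advancing time (a new reading comes with each control period).
- imaging.grab_frame(name): name is "side" or "top"; returns a dict with "pixels" (480x640x3 uint8, red, green, blue), "fx", "fy", "cx", "cy" (pixels), "R" (3x3) and "t" (3): a world point X has camera coordinates R X + t. Camera axes: x right, y down, z forward; pixel columns grow to the right and rows downward; lengths in m; the calibration is good to about 2 mm. A picture is of the moment at which its call begins. There is no depth.
- arm.job_done(): hands the job in; it is judged then, once.
Trained networks look in the newest picture that a camera, given by its name, has taken for a name from the list of things; names that differ only in an ending like _2 or _b are one class to them, and where a whole thing is asked for, a point or a joint stands for the part that bears it (a point fixed in the world has none). Each returns a list of dicts, best first, with "confidence" (0 to 1); they miss things now and then, are a little off and sometimes report something else, mostly with a low value. They report only what shows in the picture. A call takes as long as a camera call. They do not tell look-alikes from the thing itself.
- models.boxes_of(name, camera): "extent" ([centre column, centre row, width, height] in pixels, round what is visible of it).
- models.silhouettes(name, camera): "pixels" (480x640 bool, what is visible of it) and "extent" ([centre column, centre row, width, height] in pixels, round what is visible of it).
The state is a dict: "t": time; "q": joint angles; "qd": joint speeds; "joint_efforts": joint torques, N m; "eef_pos": TCP position; "ee_rot": TCP orientation; "force": force on the tool from outside, world axes, zero at the start; "moment": the same for the moment, N m; "width": finger opening in m; "gripper_force": force on a finger pad.
Only numpy, scipy, OpenCV 4.12 (cv2) and the standard library are available. Lean on these libraries where they do the work, as an engineer would, in place of code of your own. Each camera call takes 0.05 s, during which the arm holds its last target. There are 200 camera calls.

TASK

Pack the slide-staining kit: set the brown stain bottle, the small oil dropper bottle, the packet of slides and the coverslip box each into the tray pocket that is shaped for it (large round, small round, long, square), standing upright or lying flat on the pocket's floor inside its rim. Set them down rather than drop them, and leave the amber vial and the red-capped bottle, which do not belong to the kit, where they stand.

Things in the scene. Friction and masses are not known exactly. Their poses are not given: they have to be found in the camera images.
- stain_bottle: brown glass bottle with black screw cap, 47 mm diameter, 116 mm tall, standing upright; straight body up to 78 mm, grasp round it there; cap about 29 mm wide above. Origin: centre of the underside, z up. Belongs in the large round pocket
- oil_bottle: small clear glass dropper bottle with tall black cap, 25 mm diameter, 66 mm tall, standing upright; body up to 43 mm, grasp round it there; cap about 19 mm wide above. Origin: centre of the underside, z up. Belongs in the small round pocket
- slide_packet: long cardboard packet of slides, white with a blue-green top, 28 (x) x 78 (y) x 22 (z) mm, lying flat; grasp across the 28 mm. Origin: centre of the underside, z up, y along its length. Belongs in the long pocket
- coverslip_box: small square white and clear plastic box, 26 x 26 x 18 mm high. Origin: centre of the underside, z up, x and y along its sides. Belongs in the square pocket
- insert_large_round: white insert 88 x 108 mm with a grey rim 6 mm high, 4 mm thick, round, 65 mm inside diameter. Origin: centre of the pocket floor, 8 mm above the bench; z up, x and y along the insert's sides. One of four inserts, 2 x 2 in any arrangement (centres 90 mm apart in x, 110 in y), in a fixed steel tray 190 x 230 mm, its edge 14 mm above the bench
- insert_small_round: white insert 88 x 108 mm with a grey rim 6 mm high, 4 mm thick, round, 43 mm inside diameter. Origin: centre of the pocket floor, 8 mm above the bench; z up, x and y along the insert's sides. One of four inserts, 2 x 2 in any arrangement (centres 90 mm apart in x, 110 in y), in a fixed steel tray 190 x 230 mm, its edge 14 mm above the bench
- insert_square: white insert 88 x 108 mm with a grey rim 6 mm high, 4 mm thick, square, 44 x 44 mm inside. Origin: centre of the pocket floor, 8 mm above the bench; z up, x and y along the pocket's sides. One of four inserts, 2 x 2 in any arrangement (centres 90 mm apart in x, 110 in y), in a fixed steel tray 190 x 230 mm, its edge 14 mm above the bench
- insert_long: white insert 88 x 108 mm with a grey rim 6 mm high, 4 mm thick, oblong, 46 (x) x 96 (y) mm inside. Origin: centre of the pocket floor, 8 mm above the bench; z up, y along the pocket's length. One of four inserts, 2 x 2 in any arrangement (centres 90 mm apart in x, 110 in y), in a fixed steel tray 190 x 230 mm, its edge 14 mm above the bench
- vial: small amber vial with ribbed white cap, 27 mm diameter, 58 mm tall, upright; looks like the oil bottle but is not part of the kit and stays where it stands. Origin: centre of the underside, z up
- ethanol_bottle: clear bottle with red screw cap, 62 mm diameter, 154 mm tall, upright; looks like the stain bottle but is not part of the kit and stays where it stands. Origin: centre of the underside, z up
Mind the look-alikes: they are no part of the job. What is shaped like the insert_long but green is not meant. There is more than one size of the coverslip_box; the one meant has the size given above.

How it is judged:
By the outcome, as a careful person would: the job done as asked, in the order asked, and still so for the second after the job is handed in, with the robot touching nothing.
It also fails if it takes over 115 s, if anything falls off the work surface, if the arm or the gripper's body presses on something with over 40 N, if the wrist force passes 120 N, or if a joint passes its speed limit or range.

## Working session

There is one attempt and no reset: what is moved stays moved. The work goes in short steps, Python scripts to look and compute and a tool call to move; the robot and the scene stay as the last step left them, time stands still between calls to the robot, and variables do not carry over. Pictures are saved under pics/ and viewed, at most 14 in all, crops included, and the job is handed in when it is done.

Besides the shell and the picture viewer there is one more tool, called after "Emit:" in YAML: its name, and indented under it one key for each argument. play_rows: Moves the arm, as the interface text tells. Shifts and turns lie within -1 to 1; 1 stands for 25 mm of shift or 0.15 rad of turn. Its arguments: {"type":"object","properties":{"travel":{"type":"array","items":{"type":"array","items":{"type":"number"}}},"twist":{"type":"array","items":{"type":"number"}},"fingers":{"type":"number"},"newtons":{"type":"number"}},"required":["travel","twist"]}

```bash
mkdir -p pics; cat > h.py <<'E'
import numpy as np, cv2
from station import arm, imaging, models
def save(cam,fn):
    f=imaging.grab_frame(cam); cv2.imwrite('pics/'+fn,f['pixels'][:,:,::-1]); return f
def ray(f,u,v,z):
    R=np.array(f['R']);t=np.array(f['t']);c=-R.T@t
    d=R.T@np.array([(u-f['cx'])/f['fx'],(v-f['cy'])/f['fy'],1.])
    return c+d*(z-c[2])/d[2]
def proj(f,X):
    p=np.array(f['R'])@np.array(X)+np.array(f['t']); return p[0]/p[2]*f['fx']+f['cx'],p[1]/p[2]*f['fy']+f['cy']
E
python3 - <<'E'
from h import *
for c in('top','side'):
    f=save(c,c+'0.png'); R=np.array(f['R']); print(c,-R.T@np.array(f['t']),R.round(3).tolist(),f['fx'],f['cx'],f['cy'])
    for n in['stain_bottle','oil_bottle','slide_packet','coverslip_box','insert_large_round','insert_small_round','insert_square','insert_long','vial','ethanol_bottle']:
        for b in models.boxes_of(n,c):
            e=b['extent'];print(n,round(b['confidence'],2),np.round(e).astype(int).tolist(),ray(f,e[0],e[1],0.01).round(3)[:2])
s=arm.get_state();print(s)
E
```

```text
top [0.30751241 0.02602189 1.17430458] [[-0.011, -1.0, -0.005], [-0.979, 0.011, -0.205], [0.205, 0.003, -0.979]] 513.9776556166613 318.8567275667882 239.95274212110974
stain_bottle 0.97 [256, 185, 25, 30] [0.685 0.178]
oil_bottle 0.44 [225, 254, 13, 12] [0.52  0.245]
slide_packet 0.91 [166, 248, 39, 23] [0.537 0.383]
coverslip_box 0.77 [282, 310, 21, 19] [0.391 0.115]
coverslip_box 0.68 [253, 291, 12, 13] [0.435 0.18 ]
insert_large_round 0.87 [381, 214, 49, 42] [ 0.612 -0.116]
insert_small_round 0.69 [335, 220, 50, 38] [ 0.597 -0.009]
insert_square 0.83 [340, 258, 56, 44] [ 0.508 -0.019]
insert_square 0.57 [388, 249, 51, 45] [ 0.528 -0.129]
insert_long 0.97 [463, 228, 49, 43] [ 0.576 -0.306]
insert_long 0.31 [166, 249, 38, 22] [0.534 0.383]
vial 0.73 [190, 289, 13, 15] [0.44  0.324]
ethanol_bottle 0.67 [194, 204, 38, 40] [0.641 0.322]
side [0.77043079 0.85284993 0.77392867] [[-0.963, 0.27, -0.01], [0.184, 0.631, -0.753], [-0.197, -0.727, -0.657]] 488.49948957750377 318.16660501965015 233.47748526539706
stain_bottle 0.61 [279, 281, 21, 55] [0.664 0.134]
oil_bottle 0.54 [360, 296, 14, 
[... 585 characters left out ...]
 [0.616 0.264]
{'t': 1.1, 'q': array([ 1.39213851e+00,  3.58580485e-01,  1.18733691e-02,  1.99331551e-07,
       -1.22409407e+00, -2.88088648e-01]), 'qd': array([-1.15061673e-03,  9.06764542e-04,  9.41621966e-05,  1.32864820e-03,
        1.91223910e-03, -1.02756136e-04]), 'joint_efforts': array([ 7.93222389e-04, -5.82395589e+01,  2.93293548e+01,  7.00216904e+00,
        1.23218421e-02, -2.64294749e-05]), 'eef_pos': array([0.30374998, 0.60275622, 0.2455623 ]), 'ee_rot': array([ 3.14158805e+00, -1.56089044e-06, -4.66746397e-01]), 'force': array([-0.11284146, -0.79362049, -0.5584483 ]), 'moment': array([-0.04578777,  0.03114576,  0.00785216]), 'gripper_force': 0.0, 'width': 0.08734185900438234}
```

View pics/top0.png

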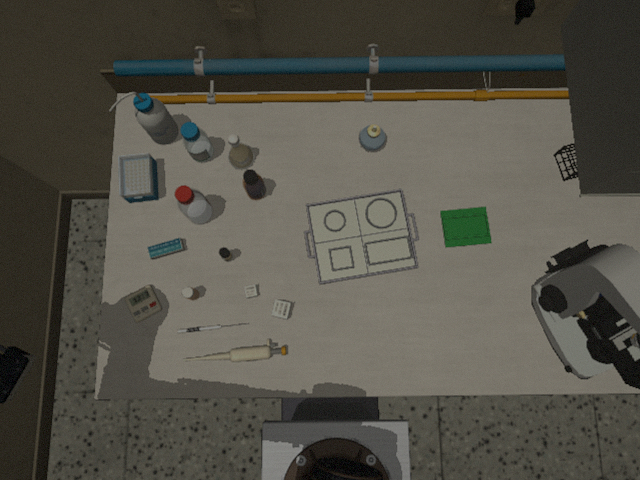

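View pics/side0.png

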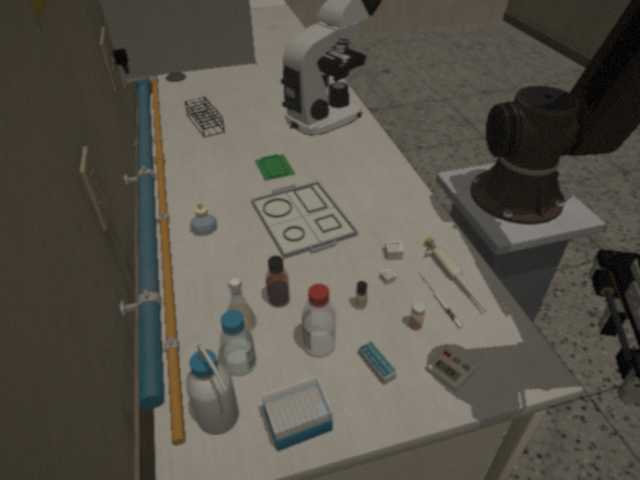

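Top picture: the tray is at (362,236), with large round (381,213), small round (334,220), square (341,258) and long (388,250). The stain bottle is at (254,185), oil bottle at (225,254), packet at (166,248) and the small coverslip box at (251,291). The bigger box at (282,309), the vial at (190,293) and the red-capped bottle at (194,204) stay where they are.

```bash
cat > fit.py <<'E'
from h import *
from scipy.optimize import minimize
def cyl(segs): # list of (r0,z0,r1,z1)
    a=np.linspace(0,2*np.pi,32,endpoint=False); C=np.c_[np.cos(a),np.sin(a)]
    return [np.vstack([np.c_[C*r0,np.full(32,z0)],np.c_[C*r1,np.full(32,z1)]]) for r0,z0,r1,z1 in segs]
def box(w,l,h,z0=0,ox=0,oy=0): return [np.array([[ox+sx*w/2,oy+sy*l/2,z] for sx in(-1,1) for sy in(-1,1) for z in(z0,z0+h)])]
M={'stain_bottle':cyl([(.0235,0,.0235,.078),(.0235,.078,.0145,.09),(.0145,.09,.0145,.116)]),
'oil_bottle':cyl([(.0125,0,.0125,.043),(.0125,.043,.0095,.047),(.0095,.047,.0095,.066)]),
'slide_packet':box(.028,.078,.022),'coverslip_box':box(.026,.026,.018)}
def render(f,parts,p,S=4):
    x,y,th=p; im=np.zeros((480*S,640*S),np.uint8); c,s=np.cos(th),np.sin(th)
    for P in parts:
        W=np.c_[c*P[:,0]-s*P[:,1]+x,s*P[:,0]+c*P[:,1]+y,P[:,2]]
        q=W@np.array(f['R']).T+np.array(f['t']); uv=np.c_[q[:,0]/q[:,2]*f['fx']+f['cx'],q[:,1]/q[:,2]*f['fy']+f['cy']]
        h=cv2.convexHull(((uv+.5)*S*16).astype(np.int32)); cv2.fillConvexPoly(im,h,255,cv2.LINE_8,4)
    return cv2.resize(im,(640,480),interpolation=cv2.INTER_AREA)/255.
def fit(obs,p0): # obs: (frame,parts,mask)
    def cost(p):
        if abs(p[0])>2 or abs(p[1])>2: return 1e3
        c=0
        for f,pa,m in obs:
            r=render(f,pa,p,4); c+=1-np.minimum(r,m).sum()/np.maximum(r,m).sum()
        return c/len(obs)
    best=min((minimize(cost,[p0[0],p0[1],p0[2]+d],method='Nelder-Mead',options=dict(initial_simplex=np.array([p0[0],p0[1],p0[2]+d])+np.array([[0,0,0],[.01,0,0],[0,.01,0],[0,0,.2]]),maxiter=80,xatol=2e-4,fatol=1e-4)) for d in(-.2,.2)),key=lambda r:r.fun)
    return best.x.round(4),round(best.fun,3)
def masks(f,cam,n,xy,z=.01,tol=25):
    u,v=proj(f,[*xy,z]); L=[o for o in models.silhouettes(n,cam) if np.hypot(o['extent'][0]-u,o['extent'][1]-v)<tol]
    return L[0]['pixels'].astype(float) if L else None
E
cat > m1.py <<'E'
from fit import *
F={c:imaging.grab_frame(c) for c in('top','side')}
G={'stain_bottle':(.664,.165,0,.05,25),'oil_bottle':(.508,.235,0,.03,15),'slide_packet':(.535,.384,.1,.01,12),'coverslip_box':(.435,.182,0,.01,10)}
for n,g in G.items():
    o={}
    for c in F:
        m=masks(F[c],c,n,g[:2],g[3],g[4])
        if m is not None:o[c]=(F[c],M[n],m)
    print(n,list(o),fit(list(o.values()),g[:3]),[ (c,fit([o[c]],g[:3])) for c in o])
I={'insert_large_round':(.045,-.055),'insert_small_round':(.045,.055),'insert_square':(-.045,.055),'insert_long':(-.045,-.055)}
P=(.56,-.068,.1);O=[]
for n,(a,b) in I.items():
    c,s=np.cos(P[2]),np.sin(P[2]); xy=(P[0]+c*a-s*b,P[1]+s*a+c*b)
    for k in F:
        m=masks(F[k],k,n,xy,.01,14)
        if m is not None:
            o=(F[k],box(.088,.108,.001,.008,a,b),m);O.append(o);print(n,k,fit([o],P))
print(fit(O,P))
E
python3 m1.py
```

```text
stain_bottle ['top', 'side'] (array([0.6737, 0.1785, 0.2741]), np.float64(0.06)) [('top', (array([0.6735, 0.1787, 0.2447]), np.float64(0.05))), ('side', (array([ 0.6737,  0.1753, -0.271 ]), np.float64(0.056)))]
oil_bottle ['top', 'side'] (array([ 0.5184,  0.2426, -0.4122]), np.float64(0.152)) [('top', (array([ 0.5191,  0.2429, -0.4461]), np.float64(0.074))), ('side', (array([ 0.515 ,  0.2367, -0.2428]), np.float64(0.125)))]
slide_packet ['top', 'side'] (array([0.5357, 0.3828, 0.2767]), np.float64(0.083)) [('top', (array([0.5368, 0.3838, 0.267 ]), np.float64(0.056))), ('side', (array([0.5349, 0.3812, 0.273 ]), np.float64(0.056)))]
coverslip_box ['top', 'side'] (array([0.4355, 0.1861, 0.2172]), np.float64(0.149)) [('top', (array([0.436 , 0.1864, 0.2209]), np.float64(0.093))), ('side', (array([ 0.4337,  0.1848, -0.0035]), np.float64(0.166)))]
insert_large_round top (array([ 0.5618, -0.066 ,  0.1541]), np.float64(0.042))
insert_large_round side (array([ 0.5605, -0.0691,  0.1765]), np.float64(0.054))
insert_small_round top (array([ 0.5622, -0.0668,  0.1578]), np.float64(0.032))
insert_small_round side (array([ 0.5627, -0.0724,  0.1621]), np.float64(0.075))
insert_square top (array([ 0.5621, -0.0669,  0.1624]), np.float64(0.029))
insert_square side (array([ 0.5612, -0.0746,  0.1372]), np.float64(0.111))
insert_long top (array([ 0.5621, -0.0667,  0.1528]), np.float64(0.029))
insert_long side (array([ 0.5613, -0.0698,  0.141 ]), np.float64(0.055))
(array([ 0.5616, -0.0675,  0.1559]), np.float64(0.063))
```

```bash
cat > m2.py <<'E'
from fit import *
F={c:imaging.grab_frame(c) for c in('top','side')}
M['vial']=cyl([(.0135,0,.0135,.058)]); M['ethanol_bottle']=cyl([(.031,0,.031,.1),(.031,.1,.017,.125),(.017,.125,.017,.154)])
for n,g in {'vial':(.43,.315,0,.03,20),'ethanol_bottle':(.62,.3,0,.07,30)}.items():
    o=[(F[c],M[n],m) for c in F if (m:=masks(F[c],c,n,g[:2],g[3],g[4])) is not None]
    print(n,len(o),fit(o,g[:3]))
def tri(a,b):
    A=[];B=[]
    for f,(u,v) in((F['top'],a),(F['side'],b)):
        R,t=np.array(f['R']),np.array(f['t'])
        for k,w in((0,(u-f['cx'])/f['fx']),(1,(v-f['cy'])/f['fy'])):
            A.append(R[k]-w*R[2]);B.append(w*t[2]-t[k])
    return np.linalg.lstsq(np.array(A),np.array(B),rcond=None)[0].round(3)
print('conical',tri((234,140),(236,283)),'blue',tri((191,130),(233,316)),'eth',tri((184,192),(319,290)))
E
python3 m2.py
```

```text
vial 2 (array([ 0.4296,  0.318 , -0.1218]), np.float64(0.147))
ethanol_bottle 2 (array([ 0.6247,  0.3104, -0.104 ]), np.float64(0.064))
conical [0.756 0.214 0.114] blue [0.772 0.305 0.131] eth [0.624 0.308 0.154]
```

```bash
cat > plan.py <<'E'
import sys, json, numpy as np
from station import arm
# usage: plan.py x y z yaw [step per row, units]
x,y,z,yaw=map(float,sys.argv[1:5]); m=float(sys.argv[5]) if len(sys.argv)>5 else 1.
s=arm.get_state(); p=np.array(s['eef_pos']); w=s['ee_rot'][2]
d=np.array([x,y,z])-p; dw=yaw-w
f=lambda w:np.array([[np.cos(w),np.sin(w),0],[np.sin(w),-np.cos(w),0],[0,0,-1]])
for n in range(1,60):
    R=[]; 
    for k in range(n): R.append(f(w+dw*k/n)@d/n/.025)
    if np.abs(R).max()<=m and abs(dw/n/.15)<=1: break
print(p.round(4),round(w,3),'n',n,'twist',round(-dw/n/.15,3)); print(json.dumps(np.round(R,3).tolist()))
E
python3 plan.py .536 .383 .2 -1.299
```

```text
[0.3038 0.6027 0.2456] -0.467 n 13 twist 0.427
[[0.942, 0.282, 0.14], [0.958, 0.221, 0.14], [0.971, 0.16, 0.14], [0.979, 0.097, 0.14], [0.983, 0.034, 0.14], [0.983, -0.029, 0.14], [0.979, -0.091, 0.14], [0.972, -0.154, 0.14], [0.96, -0.216, 0.14], [0.944, -0.277, 0.14], [0.924, -0.337, 0.14], [0.901, -0.395, 0.14], [0.874, -0.452, 0.14]]
```

Emit:
play_rows:
  travel:
    - [0.94,0.28,0.14]
    - [0.96,0.22,0.14]
    - [0.97,0.16,0.14]
    - [0.98,0.1,0.14]
    - [0.98,0.03,0.14]
    - [0.98,-0.03,0.14]
    - [0.98,-0.09,0.14]
    - [0.97,-0.15,0.14]
  twist: [0.43,0.43,0.43,0.43,0.43,0.43,0.43,0.43]
  fingers: 0.65

```text
t: 3.3
eef_pos: [0.4475, 0.4663, 0.2173]
ee_rot: [-3.142, -0.0, -0.987]
force: [0.8, -0.6, -0.5]
width: 0.0569
gripper_force: 0.0
```

Emit:
play_rows:
  travel:
    - [0.96,-0.22,0.14]
    - [0.94,-0.28,0.14]
    - [0.92,-0.34,0.14]
    - [0.9,-0.4,0.14]
    - [0.87,-0.45,0.14]
    - [0,0,0]
    - [0,0,0]
  twist: [0.43,0.43,0.43,0.43,0.4,0,0]

```text
t: 4.18
eef_pos: [0.5356, 0.3827, 0.2]
ee_rot: [3.142, 0.0, -1.301]
force: [-0.7, 0.1, 0.0]
width: 0.0568
gripper_force: 0.0
```

```bash
python3 plan.py .536 .383 .028 -1.299
```

```text
[0.5356 0.3827 0.2   ] -1.301 n 7 twist -0.002
[[-0.001, -0.003, 0.983], [-0.001, -0.003, 0.983], [-0.001, -0.003, 0.983], [-0.001, -0.003, 0.983], [-0.001, -0.003, 0.983], [-0.001, -0.003, 0.983], [-0.001, -0.003, 0.983]]
```

Tracking is accurate. Descend 172 mm (6.88 units), then grip.

Emit:
play_rows:
  travel:
    - [0,0,1]
    - [0,0,1]
    - [0,0,1]
    - [0,0,1]
    - [0,0,1]
    - [0,0,1]
    - [0,0,0.6]
    - [0,0,0.28]
  twist: [0,0,0,0,0,0,0,0]

```text
t: 5.18
eef_pos: [0.5351, 0.3832, 0.0275]
ee_rot: [3.141, -0.0, -1.3]
force: [0.1, 0.6, -0.0]
width: 0.0569
gripper_force: 0.0
```

Emit:
play_rows:
  travel:
    - [0,0,0]
    - [0,0,0]
    - [0,0,0]
    - [0,0,0]
    - [0,0,0]
    - [0,0,0]
  twist: [0,0,0,0,0,0]
  fingers: 0.1
  newtons: 15

```text
t: 5.92
eef_pos: [0.5357, 0.3832, 0.0288]
ee_rot: [-3.141, 0.0, -1.301]
force: [-1.2, 0.1, 6.4]
width: 0.028
gripper_force: 15.0
```

Emit:
play_rows:
  travel:
    - [0,0,-0.5]
    - [0,0,-1]
    - [0,0,-1]
    - [0,0,-1]
    - [0,0,-1]
    - [0,0,-1]
    - [0,0,-1]
    - [0,0,-0.5]
  twist: [0,0,0,0,0,0,0,0]

```text
t: 6.92
eef_pos: [0.5356, 0.3832, 0.2049]
ee_rot: [-3.14, 0.001, -1.301]
force: [0.1, 0.6, -2.1]
width: 0.0278
gripper_force: 15.0
```

```bash
python3 plan.py .5258 -.1293 .2 -1.416
```

```text
[0.5356 0.3832 0.2049] -1.301 n 21 twist 0.037
[[0.936, 0.278, 0.009], [0.937, 0.273, 0.009], [0.939, 0.268, 0.009], [0.94, 0.263, 0.009], [0.942, 0.258, 0.009], [0.943, 0.253, 0.009], [0.944, 0.247, 0.009], [0.946, 0.242, 0.009], [0.947, 0.237, 0.009], [0.948, 0.232, 0.009], [0.95, 0.227, 0.009], [0.951, 0.221, 0.009], [0.952, 0.216, 0.009], [0.953, 0.211, 0.009], [0.954, 0.206, 0.009], [0.956, 0.201, 0.009], [0.957, 0.195, 0.009], [0.958, 0.19, 0.009], [0.959, 0.185, 0.009], [0.96, 0.18, 0.009], [0.961, 0.174, 0.009]]
```

Emit:
play_rows:
  travel:
    - [0.94,0.28,0]
    - [0.94,0.27,0]
    - [0.94,0.27,0]
    - [0.94,0.26,0]
    - [0.94,0.26,0]
    - [0.94,0.25,0]
    - [0.94,0.25,0]
    - [0.95,0.24,0]
  twist: [0.04,0.04,0.04,0.04,0.04,0.04,0.04,0.04]

```text
t: 7.92
eef_pos: [0.5313, 0.1861, 0.2031]
ee_rot: [-3.141, 0.0, -1.349]
force: [0.6, -0.6, -1.1]
width: 0.0282
gripper_force: 15.0
```

Emit:
play_rows:
  travel:
    - [0.95,0.24,0]
    - [0.95,0.23,0]
    - [0.95,0.23,0]
    - [0.95,0.22,0]
    - [0.95,0.22,0]
    - [0.95,0.21,0]
    - [0.95,0.21,0]
    - [0.96,0.2,0]
  twist: [0.04,0.04,0.04,0.04,0.04,0.04,0.04,0.04]

```text
t: 8.93
eef_pos: [0.526, -0.0091, 0.2031]
ee_rot: [-3.141, -0.0, -1.397]
force: [0.6, 0.2, -1.0]
width: 0.0278
gripper_force: 15.0
```

Emit:
play_rows:
  travel:
    - [0.96,0.2,0]
    - [0.96,0.19,0]
    - [0.96,0.18,0]
    - [0.96,0.18,0]
    - [0.96,0.17,0]
    - [0,0,0]
    - [0,0,0]
  twist: [0.04,0.04,0.03,0.02,0,0,0]

```text
t: 9.8
eef_pos: [0.5228, -0.1299, 0.203]
ee_rot: [3.142, 0.0, -1.417]
force: [-0.3, -1.0, -0.9]
width: 0.0276
gripper_force: 15.0
```

```bash
python3 plan.py .5258 -.1293 .06 -1.416;python3 -c "
from h import *
save('side','s1.png')"
```

```text
[ 0.5228 -0.1299  0.203 ] -1.417 n 6 twist -0.001
[[-0.001, -0.02, 0.953], [-0.001, -0.02, 0.953], [-0.001, -0.02, 0.953], [-0.001, -0.02, 0.953], [-0.001, -0.02, 0.953], [-0.001, -0.02, 0.953]]
```

Emit:
play_rows:
  travel:
    - [0,-0.12,1]
    - [0,0,1]
    - [0,0,1]
    - [0,0,1]
    - [0,0,1]
    - [0,0,0.7]
    - [0,0,0.4]
    - [0,0,0.3]
  twist: [0,0,0,0,0,0,0,0]

```text
t: 10.85
eef_pos: [0.5263, -0.1288, 0.0429]
ee_rot: [-3.141, -0.0, -1.416]
force: [-1.3, -0.5, -0.8]
width: 0.0279
gripper_force: 15.0
```

Emit:
play_rows:
  travel:
    - [0,0,0.12]
    - [0,0,0.1]
    - [0,0,0]
  twist: [0,0,0]

```text
t: 11.22
eef_pos: [0.5261, -0.1292, 0.0378]
ee_rot: [-3.141, -0.0, -1.416]
force: [-0.0, -0.5, -0.8]
width: 0.0277
gripper_force: 15.0
```

Emit:
play_rows:
  travel:
    - [0,0,0.05]
    - [0,0,0]
  twist: [0,0]

```text
t: 11.48
eef_pos: [0.5263, -0.1292, 0.0367]
ee_rot: [-3.141, -0.0, -1.416]
force: [-0.3, 0.4, 2.2]
width: 0.0275
gripper_force: 15.0
```

Emit:
play_rows:
  travel:
    - [0,0,0]
    - [0,0,0]
    - [0,0,0]
    - [0,0,0]
  twist: [0,0,0,0]
  fingers: 0.5

```text
t: 11.98
eef_pos: [0.526, -0.1292, 0.0363]
ee_rot: [3.142, -0.0, -1.416]
force: [0.2, 0.1, 0.4]
width: 0.0439
gripper_force: 0.0
```

Emit:
play_rows:
  travel:
    - [0,0,-0.5]
    - [0,0,-1]
    - [0,0,-1]
    - [0,0,-1]
    - [0,0,-1]
    - [0,0,-1]
    - [0,0,-1]
    - [0,0,0]
  twist: [0,0,0,0,0,0,0,0]

```text
t: 12.98
eef_pos: [0.5272, -0.1292, 0.2019]
ee_rot: [-3.137, -0.001, -1.416]
force: [0.2, 0.1, -0.5]
width: 0.0438
gripper_force: 0.0
```

```bash
python3 plan.py .5185 .242 .2 0.155; python3 -c "
from h import *
f=save('top','t1.png');p=f['pixels'][:,:,::-1]
cv2.imwrite('pics/t1c.png',cv2.resize(p[180:300,290:450],None,fx=5,fy=5,interpolation=cv2.INTER_CUBIC))"
```

```text
[ 0.5272 -0.1292  0.2019] -1.416 n 15 twist -0.698
[[-0.982, -0.13, 0.005], [-0.963, -0.232, 0.005], [-0.933, -0.331, 0.005], [-0.894, -0.427, 0.005], [-0.844, -0.518, 0.005], [-0.785, -0.603, 0.005], [-0.718, -0.682, 0.005], [-0.643, -0.753, 0.005], [-0.56, -0.816, 0.005], [-0.472, -0.871, 0.005], [-0.378, -0.915, 0.005], [-0.281, -0.95, 0.005], [-0.18, -0.974, 0.005], [-0.077, -0.987, 0.005], [0.027, -0.99, 0.005]]
```

View pics/t1c.png

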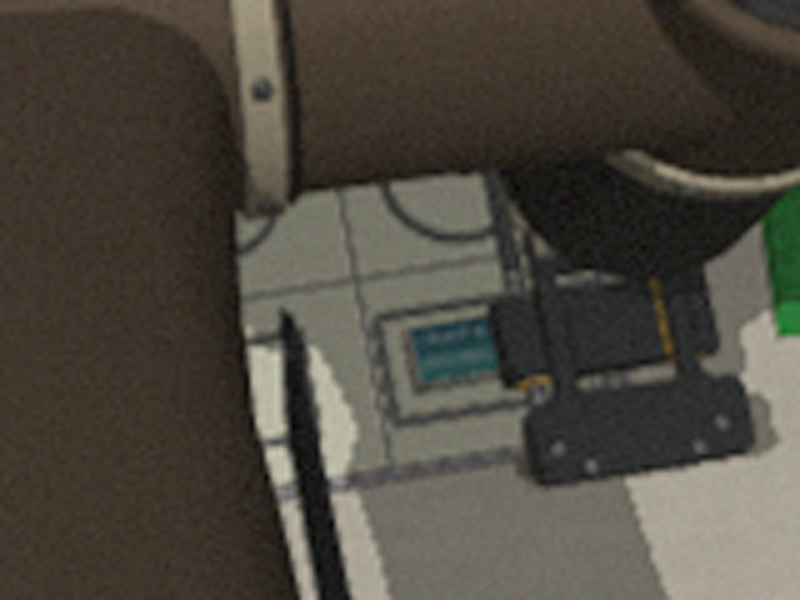

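The packet is in the long pocket: its visible end at crop (450,352) is inside the rim, with even gaps. Next is the oil bottle.

Emit:
play_rows:
  travel:
    - [-0.98,-0.13,0]
    - [-0.96,-0.23,0]
    - [-0.93,-0.33,0]
    - [-0.89,-0.43,0]
    - [-0.84,-0.52,0]
    - [-0.78,-0.6,0]
    - [-0.72,-0.68,0]
    - [-0.64,-0.75,0]
  twist: [-0.7,-0.7,-0.7,-0.7,-0.7,-0.7,-0.7,-0.7]

```text
t: 14.02
eef_pos: [0.5208, 0.0688, 0.1982]
ee_rot: [3.141, 0.001, -0.573]
force: [0.3, 0.5, -0.5]
width: 0.0441
gripper_force: 0.0
```

Emit:
play_rows:
  travel:
    - [-0.56,-0.82,0]
    - [-0.47,-0.87,0]
    - [-0.38,-0.92,0]
    - [-0.28,-0.95,0]
    - [-0.18,-0.97,0]
    - [-0.08,-0.99,0]
    - [0.03,-0.99,0]
    - [0,0,0]
  twist: [-0.7,-0.7,-0.7,-0.7,-0.7,-0.7,-0.7,0]

```text
t: 15.02
eef_pos: [0.5165, 0.2426, 0.198]
ee_rot: [3.141, 0.001, 0.161]
force: [-0.7, -0.0, -1.4]
width: 0.0437
gripper_force: 0.0
```

```bash
python3 plan.py .5185 .242 .03 0.155
```

```text
[0.5165 0.2426 0.198 ] 0.161 n 7 twist 0.006
[[0.011, 0.005, 0.96], [0.011, 0.005, 0.96], [0.011, 0.005, 0.96], [0.011, 0.005, 0.96], [0.011, 0.005, 0.96], [0.011, 0.005, 0.96], [0.011, 0.005, 0.96]]
```

Emit:
play_rows:
  travel:
    - [0.05,0.04,1]
    - [0,0,1]
    - [0,0,1]
    - [0,0,1]
    - [0,0,1]
    - [0,0,1]
    - [0,0,0.5]
    - [0,0,0.22]
  twist: [0,0,0,0,0,0,0,0]

```text
t: 16.02
eef_pos: [0.5182, 0.2403, 0.0302]
ee_rot: [3.141, 0.001, 0.158]
force: [-0.8, 0.3, 0.2]
width: 0.0439
gripper_force: 0.0
```

Emit:
play_rows:
  travel:
    - [0,0,0]
    - [0,0,0]
    - [0,0,0]
    - [0,0,0]
    - [0,0,0]
  twist: [0,0,0,0,0]
  fingers: 0.1
  newtons: 12

```text
t: 16.65
eef_pos: [0.5188, 0.2412, 0.0316]
ee_rot: [-3.141, -0.001, 0.159]
force: [-2.0, -1.0, 5.7]
width: 0.0243
gripper_force: 12.0
```

Emit:
play_rows:
  travel:
    - [0,0,-0.5]
    - [0,0,-1]
    - [0,0,-1]
    - [0,0,-1]
    - [0,0,-1]
    - [0,0,-1]
    - [0,0,-1]
    - [0,0,0]
  twist: [0,0,0,0,0,0,0,0]

```text
t: 17.65
eef_pos: [0.5192, 0.2415, 0.196]
ee_rot: [-3.139, -0.004, 0.159]
force: [0.2, 0.9, -1.4]
width: 0.0245
gripper_force: 12.0
```

```bash
python3 plan.py .5978 -.0067 .19 0.155
```

```text
[0.5192 0.2415 0.196 ] 0.159 n 11 twist 0.002
[[0.139, 0.936, 0.022], [0.14, 0.936, 0.022], [0.14, 0.936, 0.022], [0.14, 0.936, 0.022], [0.141, 0.936, 0.022], [0.141, 0.936, 0.022], [0.141, 0.936, 0.022], [0.142, 0.936, 0.022], [0.142, 0.936, 0.022], [0.142, 0.936, 0.022], [0.143, 0.936, 0.022]]
```

Emit:
play_rows:
  travel:
    - [0.14,0.94,0]
    - [0.14,0.94,0]
    - [0.14,0.94,0]
    - [0.14,0.94,0]
    - [0.14,0.94,0]
    - [0.14,0.94,0]
    - [0.14,0.94,0]
    - [0.14,0.94,0]
  twist: [0,0,0,0,0,0,0,0]

```text
t: 18.65
eef_pos: [0.5753, 0.0587, 0.1927]
ee_rot: [-3.142, 0.001, 0.159]
force: [0.5, -0.3, -1.1]
width: 0.0246
gripper_force: 12.0
```

Emit:
play_rows:
  travel:
    - [0.14,0.94,0]
    - [0.14,0.94,0]
    - [0.14,0.94,0]
    - [0,0,0]
    - [0,0,0]
  twist: [0,0,0,0,0]

```text
t: 19.27
eef_pos: [0.5968, -0.0082, 0.1928]
ee_rot: [-3.141, 0.001, 0.158]
force: [-0.0, 0.9, 0.2]
width: 0.0249
gripper_force: 12.0
```

```bash
python3 plan.py .5978 -.0067 .0395 0.155; python3 - <<'E'
from h import *
f=save('side','s2.png')
u,v=map(int,proj(f,arm.get_state()['eef_pos'])); a,b=max(0,v-60),max(0,u-80)
cv2.imwrite('pics/s2c.png',cv2.resize(f['pixels'][a:a+150,b:b+160,::-1],None,fx=4,fy=4,interpolation=cv2.INTER_CUBIC)); print(a,b)
E
```

```text
[ 0.5968 -0.0082  0.1928] 0.158 n 7 twist 0.003
[[0.007, -0.008, 0.876], [0.007, -0.008, 0.876], [0.007, -0.008, 0.876], [0.007, -0.008, 0.876], [0.007, -0.008, 0.876], [0.007, -0.008, 0.876], [0.007, -0.008, 0.876]]
109 210
```

View pics/s2c.png

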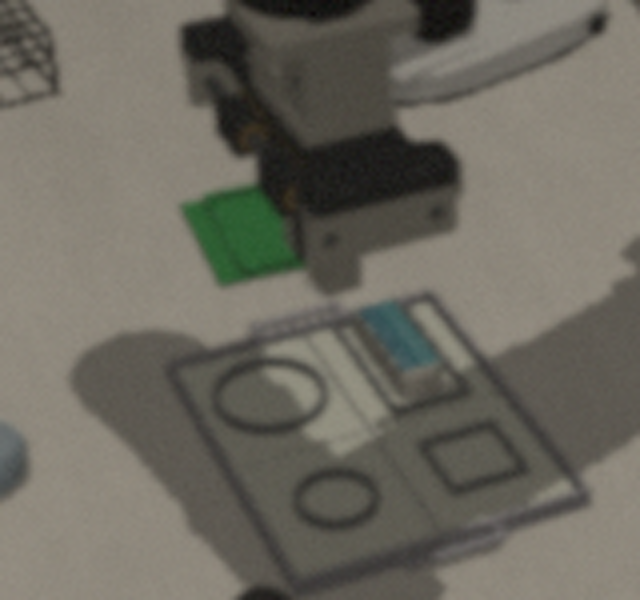

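The packet (crop (405,345)) sits inside the long rim. The oil bottle is hidden behind the near finger. The gripper is over the small round pocket, so lower 154 mm.

Emit:
play_rows:
  travel:
    - [0.05,-0.05,1]
    - [0,0,1]
    - [0,0,1]
    - [0,0,1]
    - [0,0,0.9]
    - [0,0,0.6]
    - [0,0,0.3]
    - [0,0,0.1]
  twist: [0,0,0,0,0,0,0,0]

```text
t: 20.32
eef_pos: [0.5984, -0.0067, 0.0458]
ee_rot: [3.141, 0.0, 0.159]
force: [-0.4, 0.5, 0.1]
width: 0.025
gripper_force: 12.0
```

Emit:
play_rows:
  travel:
    - [0,0,0.1]
    - [0,0,0.1]
    - [0,0,0]
  twist: [0,0,0]

```text
t: 20.7
eef_pos: [0.5983, -0.0069, 0.0409]
ee_rot: [-3.142, -0.0, 0.159]
force: [0.2, -0.0, -0.5]
width: 0.0251
gripper_force: 12.0
```

Emit:
play_rows:
  travel:
    - [0,0,0.06]
    - [0,0,0]
  twist: [0,0]

```text
t: 20.95
eef_pos: [0.5985, -0.0069, 0.0396]
ee_rot: [3.142, -0.001, 0.159]
force: [-0.8, -0.3, 3.0]
width: 0.0247
gripper_force: 12.0
```

Emit:
play_rows:
  travel:
    - [0,0,0.03]
    - [0,0,0]
  twist: [0,0]

```text
t: 21.2
eef_pos: [0.5986, -0.0069, 0.0396]
ee_rot: [3.141, -0.001, 0.159]
force: [-3.1, -0.4, 8.5]
width: 0.0249
gripper_force: 12.0
```

Contact. Release and lift.

Emit:
play_rows:
  travel:
    - [0,0,0]
    - [0,0,0]
    - [0,0,0]
    - [0,0,0]
  twist: [0,0,0,0]
  fingers: 0.5

```text
t: 21.7
eef_pos: [0.5982, -0.0069, 0.0384]
ee_rot: [3.142, 0.0, 0.159]
force: [0.6, 0.1, -0.3]
width: 0.0436
gripper_force: 0.0
```

Emit:
play_rows:
  travel:
    - [0,0,-0.5]
    - [0,0,-1]
    - [0,0,-1]
    - [0,0,-1]
    - [0,0,-1]
    - [0,0,-1]
    - [0,0,-1]
    - [0,0,0]
  twist: [0,0,0,0,0,0,0,0]

```text
t: 22.7
eef_pos: [0.5995, -0.0067, 0.2044]
ee_rot: [-3.141, -0.005, 0.159]
force: [-0.4, 0.7, 0.3]
width: 0.0438
gripper_force: 0.0
```

```bash
python3 plan.py .4355 .186 .18 0.22; python3 - <<'E'
from h import *
f=save('side','s3.png')
cv2.imwrite('pics/s3c.png',cv2.resize(f['pixels'][170:290,230:390,::-1],None,fx=4,fy=4,interpolation=cv2.INTER_CUBIC))
E
```

```text
[ 0.5995 -0.0067  0.2044] 0.159 n 9 twist -0.045
[[-0.584, -0.961, 0.108], [-0.578, -0.965, 0.108], [-0.571, -0.969, 0.108], [-0.565, -0.973, 0.108], [-0.558, -0.977, 0.108], [-0.551, -0.98, 0.108], [-0.545, -0.984, 0.108], [-0.538, -0.988, 0.108], [-0.531, -0.991, 0.108]]
```

View pics/s3c.png

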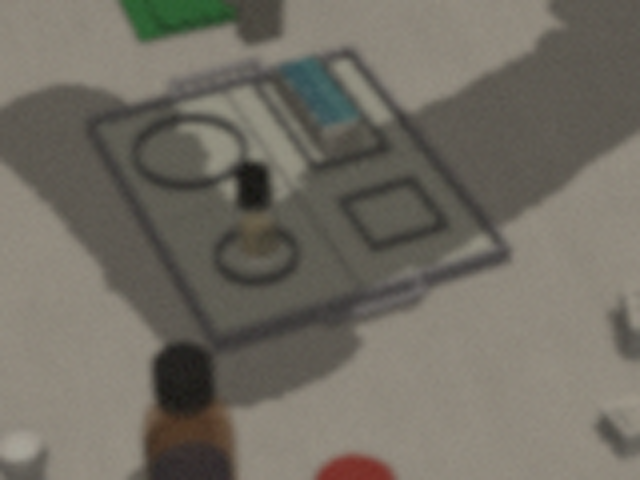

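The oil bottle stands upright in the small round pocket, base at crop (258,245). Next is the coverslip box.

Emit:
play_rows:
  travel:
    - [-0.58,-0.96,0.1]
    - [-0.58,-0.96,0.1]
    - [-0.57,-0.97,0.1]
    - [-0.56,-0.97,0.1]
    - [-0.56,-0.98,0.1]
    - [-0.55,-0.98,0.1]
    - [-0.54,-0.98,0.1]
    - [-0.54,-0.99,0.1]
  twist: [-0.05,-0.05,-0.05,-0.05,-0.05,-0.05,-0.05,-0.05]

```text
t: 23.75
eef_pos: [0.4513, 0.1642, 0.1805]
ee_rot: [3.141, 0.001, 0.219]
force: [0.1, 0.1, -0.3]
width: 0.0442
gripper_force: 0.0
```

Emit:
play_rows:
  travel:
    - [-0.53,-0.99,0.1]
    - [0,0,0]
    - [0,0,0]
  twist: [0,0,0]

```text
t: 24.12
eef_pos: [0.4339, 0.185, 0.1784]
ee_rot: [3.141, 0.0, 0.219]
force: [0.2, 1.1, -0.3]
width: 0.0442
gripper_force: 0.0
```

```bash
python3 plan.py .4355 .186 .028 0.22
```

```text
[0.4339 0.185  0.1784] 0.219 n 7 twist -0.001
[[0.01, -0.003, 0.859], [0.01, -0.003, 0.859], [0.01, -0.003, 0.859], [0.01, -0.003, 0.859], [0.01, -0.003, 0.859], [0.01, -0.003, 0.859], [0.01, -0.003, 0.859]]
```

Emit:
play_rows:
  travel:
    - [0.06,-0.02,1]
    - [0,0,1]
    - [0,0,1]
    - [0,0,1]
    - [0,0,1]
    - [0,0,0.6]
    - [0,0,0.3]
    - [0,0,0.14]
  twist: [0,0,0,0,0,0,0,0]

```text
t: 25.12
eef_pos: [0.4357, 0.1857, 0.0273]
ee_rot: [3.141, 0.0, 0.218]
force: [0.3, 0.5, -0.4]
width: 0.044
gripper_force: 0.0
```

Emit:
play_rows:
  travel:
    - [0,0,0]
    - [0,0,0]
    - [0,0,0]
    - [0,0,0]
    - [0,0,0]
  twist: [0,0,0,0,0]
  fingers: 0.1
  newtons: 10

```text
t: 25.75
eef_pos: [0.4357, 0.1863, 0.0281]
ee_rot: [-3.141, -0.001, 0.219]
force: [-1.1, -0.4, 6.4]
width: 0.0258
gripper_force: 9.9
```

Emit:
play_rows:
  travel:
    - [0,0,-0.5]
    - [0,0,-1]
    - [0,0,-1]
    - [0,0,-1]
    - [0,0,-1]
    - [0,0,-1]
    - [0,0,0]
  twist: [0,0,0,0,0,0,0]

```text
t: 26.62
eef_pos: [0.4362, 0.1868, 0.1675]
ee_rot: [-3.139, -0.004, 0.219]
force: [-0.9, -0.5, -0.2]
width: 0.0259
gripper_force: 9.9
```

```bash
python3 plan.py .5089 -.0206 .165 0.155
```

```text
[0.4362 0.1868 0.1675] 0.219 n 9 twist 0.047
[[0.115, 0.97, 0.011], [0.122, 0.969, 0.011], [0.129, 0.968, 0.011], [0.136, 0.967, 0.011], [0.143, 0.966, 0.011], [0.15, 0.965, 0.011], [0.156, 0.964, 0.011], [0.163, 0.963, 0.011], [0.17, 0.962, 0.011]]
```

Emit:
play_rows:
  travel:
    - [0.11,0.97,0]
    - [0.12,0.97,0]
    - [0.13,0.97,0]
    - [0.14,0.97,0]
    - [0.14,0.97,0]
    - [0.15,0.96,0]
    - [0.16,0.96,0]
    - [0.16,0.96,0]
  twist: [0.05,0.05,0.05,0.05,0.05,0.05,0.05,0.05]

```text
t: 27.62
eef_pos: [0.4992, 0.0008, 0.1645]
ee_rot: [-3.142, 0.001, 0.158]
force: [-0.2, 0.5, -0.4]
width: 0.0256
gripper_force: 9.9
```

Emit:
play_rows:
  travel:
    - [0.17,0.96,0]
    - [0,0,0]
    - [0,0,0]
  twist: [0.03,0,0]

```text
t: 28.0
eef_pos: [0.5071, -0.0213, 0.1647]
ee_rot: [-3.141, 0.001, 0.154]
force: [-0.9, -0.0, -0.4]
width: 0.026
gripper_force: 9.9
```

```bash
python3 plan.py .5089 -.0206 .0355 0.155
```

```text
[ 0.5071 -0.0213  0.1647] 0.154 n 6 twist -0.001
[[0.012, -0.003, 0.861], [0.012, -0.003, 0.861], [0.012, -0.003, 0.861], [0.012, -0.003, 0.861], [0.012, -0.003, 0.861], [0.012, -0.003, 0.861]]
```

Emit:
play_rows:
  travel:
    - [0.06,-0.02,1]
    - [0,0,1]
    - [0,0,1]
    - [0,0,0.9]
    - [0,0,0.6]
    - [0,0,0.3]
    - [0,0,0.15]
    - [0,0,0.05]
  twist: [0,0,0,0,0,0,0,0]

```text
t: 29.0
eef_pos: [0.5093, -0.0205, 0.0403]
ee_rot: [-3.142, -0.001, 0.154]
force: [-0.4, 0.4, 1.0]
width: 0.0258
gripper_force: 9.9
```

Emit:
play_rows:
  travel:
    - [0,0,0.08]
    - [0,0,0.04]
    - [0,0,0]
  twist: [0,0,0]

```text
t: 29.38
eef_pos: [0.5091, -0.0207, 0.0372]
ee_rot: [-3.142, -0.0, 0.154]
force: [0.7, 0.2, -0.3]
width: 0.0261
gripper_force: 9.9
```

Emit:
play_rows:
  travel:
    - [0,0,0.05]
    - [0,0,0]
  twist: [0,0]

```text
t: 29.62
eef_pos: [0.5092, -0.0206, 0.036]
ee_rot: [3.142, -0.0, 0.154]
force: [-1.0, 0.6, 2.9]
width: 0.0257
gripper_force: 10.0
```

Emit:
play_rows:
  travel:
    - [0,0,0]
    - [0,0,0]
    - [0,0,0]
    - [0,0,0]
  twist: [0,0,0,0]
  fingers: 0.5

```text
t: 30.12
eef_pos: [0.509, -0.0207, 0.0358]
ee_rot: [3.142, 0.0, 0.154]
force: [-0.1, -1.0, 0.8]
width: 0.0436
gripper_force: 0.0
```

Emit:
play_rows:
  travel:
    - [0,0,-0.5]
    - [0,0,-1]
    - [0,0,-1]
    - [0,0,-1]
    - [0,0,-1]
    - [0,0,-1]
    - [0,0,-1]
    - [0,0,-0.5]
  twist: [0,0,0,0,0,0,0,0]

```text
t: 31.12
eef_pos: [0.5095, -0.0206, 0.213]
ee_rot: [-3.141, -0.003, 0.154]
force: [0.6, 0.3, -0.6]
width: 0.0439
gripper_force: 0.0
```

```bash
python3 plan.py .6737 .1777 .225 0.2; python3 - <<'E'
from h import *
f=save('side','s4.png')
cv2.imwrite('pics/s4c.png',cv2.resize(f['pixels'][170:290,230:390,::-1],None,fx=4,fy=4,interpolation=cv2.INTER_CUBIC))
E
```

```text
[ 0.5095 -0.0206  0.213 ] 0.154 n 8 twist -0.038
[[0.964, -0.853, -0.06], [0.969, -0.848, -0.06], [0.973, -0.842, -0.06], [0.978, -0.837, -0.06], [0.983, -0.831, -0.06], [0.988, -0.826, -0.06], [0.992, -0.82, -0.06], [0.997, -0.814, -0.06]]
```

View pics/s4c.png

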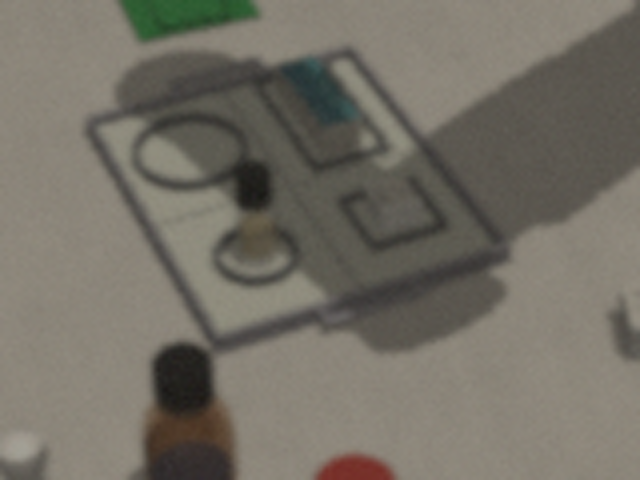

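The coverslip box lies inside the square rim at crop (390,212). The stain bottle is last.

Emit:
play_rows:
  travel:
    - [0.96,-0.85,-0.06]
    - [0.97,-0.85,-0.06]
    - [0.97,-0.84,-0.06]
    - [0.98,-0.84,-0.06]
    - [0.98,-0.83,-0.06]
    - [0.99,-0.83,-0.06]
    - [0.99,-0.82,-0.06]
    - [1,-0.81,-0.06]
  twist: [-0.04,-0.04,-0.04,-0.04,-0.04,-0.04,-0.04,-0.04]
  fingers: 0.8

```text
t: 32.17
eef_pos: [0.6732, 0.1785, 0.2217]
ee_rot: [3.141, 0.002, 0.202]
force: [0.2, 0.1, 0.0]
width: 0.0704
gripper_force: 0.0
```

Emit:
play_rows:
  travel:
    - [0,0,0]
    - [0,0,0]
  twist: [0,0]

```text
t: 32.42
eef_pos: [0.6723, 0.1774, 0.2217]
ee_rot: [3.141, 0.002, 0.202]
force: [-0.4, -0.3, 0.2]
width: 0.0699
gripper_force: 0.0
```

```bash
python3 plan.py .6737 .1777 .074 0.2
```

```text
[0.6723 0.1774 0.2217] 0.202 n 6 twist 0.002
[[0.009, -0.0, 0.985], [0.009, -0.0, 0.985], [0.009, -0.0, 0.985], [0.009, -0.0, 0.985], [0.009, -0.0, 0.985], [0.009, -0.0, 0.985]]
```

Emit:
play_rows:
  travel:
    - [0.04,0,1]
    - [0,0,1]
    - [0,0,1]
    - [0,0,1]
    - [0,0,0.9]
    - [0,0,0.5]
    - [0,0,0.3]
    - [0,0,0.2]
  twist: [0,0,0,0,0,0,0,0]

```text
t: 33.42
eef_pos: [0.6742, 0.1779, 0.0756]
ee_rot: [-3.141, -0.001, 0.202]
force: [0.4, -0.2, 0.3]
width: 0.07
gripper_force: 0.0
```

Emit:
play_rows:
  travel:
    - [0,0,0]
    - [0,0,0]
    - [0,0,0]
    - [0,0,0]
    - [0,0,0]
  twist: [0,0,0,0,0]
  fingers: 0.3
  newtons: 25

```text
t: 34.05
eef_pos: [0.6742, 0.1782, 0.0758]
ee_rot: [-3.141, -0.001, 0.202]
force: [-0.6, 1.0, 3.5]
width: 0.0462
gripper_force: 25.0
```

Emit:
play_rows:
  travel:
    - [0,0,-0.5]
    - [0,0,-1]
    - [0,0,-1]
    - [0,0,-1]
    - [0,0,-1]
    - [0,0,0]
  twist: [0,0,0,0,0,0]

```text
t: 34.8
eef_pos: [0.6749, 0.1782, 0.1905]
ee_rot: [-3.141, -0.004, 0.202]
force: [0.2, 0.8, -2.7]
width: 0.0466
gripper_force: 25.0
```

```bash
python3 plan.py .6148 -.1154 .19 0.2 .85
```

```text
[0.6749 0.1782 0.1905] 0.202 n 13 twist 0.001
[[-0.363, 0.848, 0.002], [-0.363, 0.848, 0.002], [-0.363, 0.848, 0.002], [-0.362, 0.848, 0.002], [-0.362, 0.848, 0.002], [-0.362, 0.848, 0.002], [-0.362, 0.848, 0.002], [-0.362, 0.848, 0.002], [-0.362, 0.848, 0.002], [-0.361, 0.848, 0.002], [-0.361, 0.849, 0.002], [-0.361, 0.849, 0.002], [-0.361, 0.849, 0.002]]
```

Emit:
play_rows:
  travel:
    - [-0.36,0.85,0]
    - [-0.36,0.85,0]
    - [-0.36,0.85,0]
    - [-0.36,0.85,0]
    - [-0.36,0.85,0]
    - [-0.36,0.85,0]
    - [-0.36,0.85,0]
    - [-0.36,0.85,0]
  twist: [0,0,0,0,0,0,0,0]

```text
t: 35.8
eef_pos: [0.6373, -0.0046, 0.1879]
ee_rot: [3.142, -0.0, 0.202]
force: [-1.2, 0.6, -1.7]
width: 0.0468
gripper_force: 25.0
```

Emit:
play_rows:
  travel:
    - [-0.36,0.85,0]
    - [-0.36,0.85,0]
    - [-0.36,0.85,0]
    - [-0.36,0.85,0]
    - [-0.36,0.85,0]
    - [0,0,0]
    - [0,0,0]
  twist: [0,0,0,0,0,0,0]

```text
t: 36.67
eef_pos: [0.6148, -0.1166, 0.1878]
ee_rot: [-3.142, -0.0, 0.202]
force: [-0.1, 0.4, -3.1]
width: 0.0467
gripper_force: 25.0
```

```bash
python3 plan.py .6148 -.1154 .0838 0.2
```

```text
[ 0.6148 -0.1166  0.1878] 0.202 n 5 twist 0.002
[[0.002, -0.009, 0.832], [0.002, -0.009, 0.832], [0.002, -0.009, 0.832], [0.002, -0.009, 0.832], [0.002, -0.009, 0.832]]
```

Emit:
play_rows:
  travel:
    - [0,-0.04,1]
    - [0,0,1]
    - [0,0,0.9]
    - [0,0,0.6]
    - [0,0,0.3]
    - [0,0,0.15]
    - [0,0,0.05]
    - [0,0,0]
  twist: [0,0,0,0,0,0,0,0]

```text
t: 37.67
eef_pos: [0.615, -0.1152, 0.0884]
ee_rot: [3.141, -0.001, 0.202]
force: [0.6, -0.6, -1.6]
width: 0.0464
gripper_force: 25.0
```

Emit:
play_rows:
  travel:
    - [0,0,0.06]
    - [0,0,0.05]
    - [0,0,0]
  twist: [0,0,0]

```text
t: 38.05
eef_pos: [0.6146, -0.1152, 0.085]
ee_rot: [-3.142, 0.0, 0.202]
force: [-0.1, 0.3, -2.5]
width: 0.046
gripper_force: 25.0
```

Emit:
play_rows:
  travel:
    - [0,0,0.04]
    - [0,0,0]
  twist: [0,0]

```text
t: 38.3
eef_pos: [0.6146, -0.1152, 0.084]
ee_rot: [-3.142, 0.0, 0.202]
force: [0.6, 0.5, -2.9]
width: 0.0463
gripper_force: 25.0
```

Emit:
play_rows:
  travel:
    - [0,0,0.03]
    - [0,0,0]
  twist: [0,0]

```text
t: 38.55
eef_pos: [0.6148, -0.1152, 0.0838]
ee_rot: [3.141, -0.0, 0.202]
force: [-2.1, 0.8, 3.7]
width: 0.0466
gripper_force: 25.0
```

Contact. Release, lift and move clear.

Emit:
play_rows:
  travel:
    - [0,0,0]
    - [0,0,0]
    - [0,0,0]
    - [0,0,0]
  twist: [0,0,0,0]
  fingers: 0.8

```text
t: 39.05
eef_pos: [0.6146, -0.1152, 0.0832]
ee_rot: [-3.142, 0.0, 0.202]
force: [0.3, -0.7, -0.0]
width: 0.0695
gripper_force: 0.0
```

Emit:
play_rows:
  travel:
    - [0,0,-0.5]
    - [0,0,-1]
    - [0,0,-1]
    - [0,0,-1]
    - [0,0,-1]
    - [0,0,-1]
    - [0,0,-1]
    - [0,0,0]
  twist: [0,0,0,0,0,0,0,0]

```text
t: 40.05
eef_pos: [0.6158, -0.1153, 0.2493]
ee_rot: [3.14, -0.005, 0.202]
force: [-0.2, -0.4, -0.9]
width: 0.0701
gripper_force: 0.0
```

Emit:
play_rows:
  travel:
    - [0,1,0]
    - [0,1,0]
    - [0,1,0]
    - [-0.3,1,0]
    - [-0.3,1,0]
    - [-0.3,1,0]
    - [-0.3,1,0]
    - [0,0,0]
  twist: [0,0,0,0,0,0,0,0]

```text
t: 41.05
eef_pos: [0.6196, -0.2942, 0.2452]
ee_rot: [-3.141, 0.001, 0.2]
force: [1.0, 0.8, -0.5]
width: 0.07
gripper_force: 0.0
```

```bash
python3 - <<'E'
from h import *
f=save('side','s5.png'); g=save('top','t5.png')
a=cv2.resize(f['pixels'][160:280,230:390,::-1],(400,300),interpolation=cv2.INTER_CUBIC)
b=cv2.resize(g['pixels'][175:295,290:450,::-1],(400,300),interpolation=cv2.INTER_CUBIC)
c=cv2.resize(f['pixels'][240:390,230:450,::-1],(400,272),interpolation=cv2.INTER_CUBIC)
d=cv2.resize(g['pixels'][120:340,130:300,::-1],(400,272))
cv2.imwrite('pics/c5.png',np.vstack([np.hstack([a,b]),np.hstack([c,d])]))
E
```

```text
(no output)
```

View pics/c5.png

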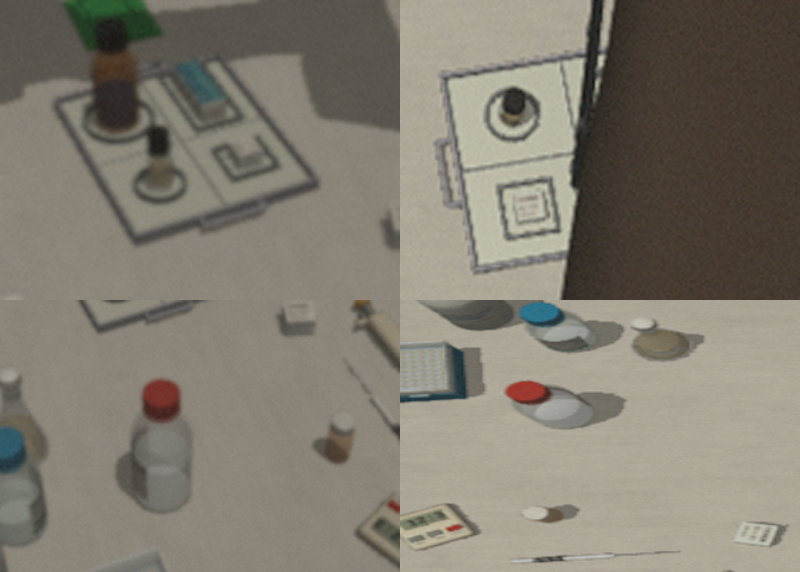

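All four items are in their pockets: stain bottle (115,110), oil bottle (158,170), packet (200,92) and box (245,155) or top view (528,205). The vial and the red-capped bottle still stand where they were, and the gripper is clear.

```bash
python3 -c "
from station import arm
print(arm.job_done())"
```

```text
the job is handed in; nothing more can be done
None
```

The slide-staining kit is packed and handed in: the last pictures show all four items inside their own pockets, and the amber vial and red-capped bottle were left where they stood.

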